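Set out the entrance cabinet

TASK

Tidy the display on the entrance cabinet. Move the steel tin off the blue tile coaster and stand it exactly midway between the coaster and the wooden keepsake box, in line with their centres; stand the cobalt vase in the middle of the coaster; stand the red kokeshi doll behind the tin, straight back from the coaster-box row on the side away from the robot, with a gap of about 3 cm to the tin; and lay the nail clipper flat, lever up, in the middle of the box lid, along the lid's long side. Leave the green pot where it is and knock nothing over.

Things in the scene. Friction and masses are not known exactly. Their poses are not given: they have to be found in the camera images.
- coaster: Blue square glazed tile coaster, 84 x 84 mm, 10 mm thick, fixed to the cabinet top. Origin: centre of its underside. It stands in a row with the keepsake box, 340 mm from it centre to centre; its y axis always runs along that row (the box may lie on its +y or its -y side) and its x axis points square to the row, away from the robot. The tin stands on it at the start.
- box: Dark wooden keepsake box with a flat, closed, dark wooden lid, fixed to the cabinet top. 80 mm (its x) by 110 mm (its y, the long side), lid top 50 mm above the origin. Origin: centre of its underside. Brass clasp on its -x face, towards the robot. The lid stays shut.
- tin: Small round stainless steel tin with a ribbed twist cap, 50 mm diameter all the way up, 85 mm tall, about 0.15 kg. Loose; stands upright on the coaster at the start. Origin: centre of its underside.
- vase: Empty cobalt blue glass bud vase, about 0.25 kg, 140 mm tall: body 60 mm diameter up to 75 mm, tapering to a straight round neck of 30 mm diameter from 98 mm up to the rim; foot 52 mm across. Loose, upright. Origin: centre of its underside.
- doll: Wooden kokeshi doll, about 0.09 kg: red cylindrical body 38 mm diameter up to 58 mm, round head of 34 mm diameter with black hair, 92 mm tall in all. Loose, upright. Origin: centre of its underside.
- clipper: Orange plastic nail clipper lying flat, 72 mm long (its x axis), 15 mm wide (y); flat-sided body 12 mm high with a white lever on top (11 mm wide, up to 19 mm high). About 0.03 kg, loose. Origin: centre of its underside.
- pot: Bystander: green round room-scent pot, 54 mm diameter, 52 mm tall, loose. Not to be moved. Origin: centre of its underside.

How it is judged:
At the end, for the whole second after the job is handed in: Vase on coaster within 12 mm of centre; tin midway coaster-box within 15 mm; doll 57-91 mm behind the tin, within 20 mm of mid-row sideways; clipper flat on the lid, lever up, within 15 mm and 0.25 rad; all upright, released, at rest; pot within 15 mm of its start (horizontal distance between vase and coaster below 0.012 m and z of vase in the frame of coaster between 0.006 and 0.015 m and ((y of tin in the frame of coaster between 0.155 and 0.185 m and y of doll in the frame of coaster between 0.15 and 0.19 m and y of box in the frame of coaster between 0.29 and 0.39 m) or (y of tin in the frame of coaster between -0.185 and -0.155 m and y of doll in the frame of coaster between -0.19 and -0.15 m and y of box in the frame of coaster between -0.39 and -0.29 m)) and x of tin in the frame of coaster between -0.015 and 0.015 m and height (world z) of each of tin, doll below 0.006 m and x of doll in the frame of coaster between 0.05 and 0.098 m and horizontal distance between doll and tin between 0.057 and 0.091 m and horizontal distance between clipper and box below 0.015 m and z of clipper in the frame of box between 0.045 and 0.057 m and angle between the x axis of clipper and the y axis of box, either way round below 0.25 rad and distance of pot from where it was at the start of the episode below 0.015 m and angle between each of tin, vase, doll, clipper's own z axis and vertical below 0.12 rad and linear speed of each of tin, vase, doll, clipper below 0.02 m/s); the robot touches nothing.
It fails at once if the vase is knocked over (angle between vase's own z axis and vertical above 0.8 rad).
It fails at once if the tin is knocked over (angle between tin's own z axis and vertical above 0.8 rad).
It fails at once if the doll is knocked over (angle between doll's own z axis and vertical above 0.8 rad).
It fails at once if the green pot is knocked over (angle between pot's own z axis and vertical above 0.8 rad).
It fails at once if the green pot is shifted by more than 15 mm (distance of pot from where it was at the start of the episode above 0.015 m).
It also fails if it takes over 109 s, if anything falls off the work surface, if the arm or the gripper's body presses on something with over 40 N, if the wrist force passes 120 N, or if a joint passes its speed limit or range.

ROBOT

A 6-joint arm with a two-finger parallel gripper is mounted at the origin on the work surface. World frame = base frame: x ahead of the robot, y to its left, z up, the work surface at z = 0. Lengths are in m, angles in rad, forces in N, time in s.
With the tool pointing down it reaches from about 0.25 to 0.775 m from the base axis. Payload 4 kg.
Tool frame: the origin (TCP) lies between the finger pads; the fingertips stand 14 mm ahead of it and the grasp point (between the pads) lies 5 mm behind it; z points along the fingers, y is the line along which they close (so a half turn about z gives the same grasp; the last joint's range is limited). The gripper opens to 94 mm and grips with 3 to 60 N. Pads are 16 mm wide; open, the fingers measure 119 mm over their backs; the gripper's body (75 mm by 177 mm) begins 78 mm behind the grasp point.
Start: joints at [1.068, 0.087, 1.371, -0, 1.684, -0.103], TCP at [0.214, 0.507, 0.22] pointing down, gripper open.
Joint ranges: [-3.1, 3.1], [-0.76, 2.03], [0.27, 2.55], [-1.08, 4.22], [0.17, 2.65], [-2.57, 2.57]. Speed limits (rad/s): [2.79, 2.79, 3.14, 3.14, 3.14, 3.14].

INTERFACE

Orientations are given as a 3x3 rotation matrix whose columns are the frame's x, y, z axes.
In Python, from bench import sense, optics, arm gives the robot as it stands. The module is installed in compiled form; this text tells all that it offers.
- The arm moves only by the tool servo_tool, never from a script. Its argument "rows" is a list that holds one entry, the list of rows, each a list of 6 numbers: the shift along the tool's x, y, z in units of 50 mm (1.0 is 50 mm), then the turn, a rotation vector about the tool's x, y, z in units of 6 degrees (1.0 is 6 degrees). In form: [[[x, y, z, rx, ry, rz], ...]]. A call has exactly 10 rows; each row shifts and turns the commanded pose from where the row before left it, along the tool's axes as they then stand; what a row does not reach is not made up. A row lasts 1/10 s, in which the tool goes at most 50 mm and 8.59 degrees, less where a joint would pass 70% of its speed; a pose out of reach is approached as far as the arm can. A call is refused whole if a number of a shift passes 1 or a number of a turn 1, either way. A call with a gripper value outside its range is refused whole. "gripper" is the opening, from 0 (shut) to 1 (fully open), set as the call begins (left out, the last holds). The fingers move at their own pace and stop on an object; "newtons" is the grip in N (left out, the last holds). Time passes only in rows, so rows that do not move let the fingers close, or fill a call up. It gives the time, the measured TCP pose, the force, the opening and the grip force at its end, in the units of the state.
- sense(): the state, without advancing time (a new reading comes with each control period).
- optics.snapshot(name): name is "scene" or "top" or "wrist"; returns a dict with "img" (420x560x3 uint8, red, green, blue), "intrinsics" (3x3 intrinsics, pixels), "pose" (4x4, takes a point from camera to world coordinates); the wrist camera has in their place "tool_from_camera" (4x4, takes a point from camera to tool coordinates, whose origin is the TCP and whose axes are the flange's). Camera axes: x right, y down, z forward; pixel columns grow to the right and rows downward; lengths in m; the calibration is good to about 2 mm. A picture is of the moment at which its call begins: read the wrist's pose just before it. There is no depth.
- arm.finish_job(): hands the job in; it is judged then, once.
The state is a dict: "time": time; "joint_pos": joint angles; "joint_velocities": joint speeds; "effort": joint torques, N m; "tcp_pos": TCP position; "tool_rot": TCP orientation; "contact_force": force on the tool from outside, world axes, zero at the start; "moment": the same for the moment, N m; "grip_width": opening from 0.0 (shut) to 1.0 (fully open); "grasp_force": force on a finger pad.
Only numpy, scipy, OpenCV 4.12 (cv2) and the standard library are available. Lean on these libraries where they do the work, as an engineer would, in place of code of your own. Each camera call takes 0.05 s, during which the arm holds its last target. There are 200 camera calls.

## Working session

There is one attempt and no reset: what is moved stays moved. The work goes in short steps, Python scripts to look and compute and a tool call to move; the robot and the scene stay as the last step left them, time stands still between calls to the robot, and variables do not carry over. Pictures are saved under pics/ and viewed, at most 14 in all, crops included, and the job is handed in when it is done.

Besides the shell and the picture viewer there is one more tool, called as a command line: name --argument value ..., lists and objects as JSON in quotes. servo_tool: Moves the arm, as the interface text tells. Its arguments: {"type":"object","properties":{"rows":{"type":"array"},"gripper":{"type":"number"},"newtons":{"type":"number"}},"required":["rows"]}

```bash
mkdir -p pics
cat > h.py <<'E'
import numpy as np, cv2
from bench import sense, optics, arm
def snap(n,name):
    s=sense(); r=optics.snapshot(n); cv2.imwrite(f'pics/{name}.png',r['img'][:,:,::-1])
    if n=='wrist':
        T=np.eye(4);T[:3,:3]=s['tool_rot'];T[:3,3]=s['tcp_pos'];r['pose']=T@np.array(r['tool_from_camera'])
    np.savez(f'pics/{name}.npz',img=r['img'],K=r['intrinsics'],P=r['pose']); return r
def load(name):
    d=np.load(f'pics/{name}.npz'); return d['img'],d['K'],d['P']
def ray(K,P,u,v,z):
    d=P[:3,:3]@np.linalg.inv(K)@np.array([u,v,1.]); o=P[:3,3]
    return o+d*(z-o[2])/d[2]
def proj(K,P,X):
    c=np.linalg.inv(P)@np.append(X,1); p=K@c[:3]; return p[:2]/p[2]
E
python3 - <<'E'
from h import *
for n in('scene','top','wrist'):
    r=snap(n,n+'0'); print(n,np.round(r['intrinsics'],1).tolist(),np.round(r['pose'],3).tolist())
print(sense())
a,b=load('scene0')[0],load('top0')[0]
E
```

```text
scene [[457.2, 0.0, 279.9], [0.0, 457.2, 207.7], [0.0, 0.0, 1.0]] [[-0.866, 0.409, -0.286, 0.8], [0.499, 0.723, -0.478, 0.472], [0.012, -0.557, -0.831, 0.821], [0.0, 0.0, 0.0, 1.0]]
top [[403.5, 0.0, 275.3], [0.0, 403.5, 210.2], [0.0, 0.0, 1.0]] [[-0.012, -0.98, 0.198, 0.341], [-1.0, 0.012, -0.0, -0.001], [-0.002, -0.198, -0.98, 1.087], [0.0, 0.0, 0.0, 1.0]]
wrist [[302.6, 0.0, 275.2], [0.0, 302.6, 210.9], [0.0, 0.0, 1.0]] [[0.39, 0.886, 0.252, 0.139], [0.921, -0.374, -0.109, 0.537], [-0.002, 0.274, -0.962, 0.383], [0.0, 0.0, 0.0, 1.0]]
{'time': 0.15, 'joint_pos': array([ 1.06789053e+00,  8.77968387e-02,  1.37189029e+00, -3.73154628e-05,
        1.68360026e+00, -1.03084225e-01]), 'joint_velocities': array([-0.00072086, -0.00210174, -0.00350009,  0.00091546, -0.0006407 ,
       -0.00062901]), 'effort': array([ 8.48067048e-04, -3.40645623e+01, -3.02791464e+01,  7.18683586e-02,
        3.06389504e-02, -1.24355383e-04]), 'tcp_pos': array([0.2139058 , 0.50626992, 0.21857522]), 'tool_rot': array([[-9.21128786e-01,  3.89257170e-01, -7.84332573e-04],
       [ 3.89257936e-01,  9.21127570e-01, -1.50277804e-03],
       [ 1.37503232e-04, -1.68955979e-03, -9.99998563e-01]]), 'contact_force': array([-0.55385737, -0.3739597 ,  0.1038238 ]), 'moment': array([-0.0074476 ,  0.01626195,  0.00470294]), 'grasp_force': 0.0, 'grip_width': 1.0013614630718868}
```

View pics/top0.png

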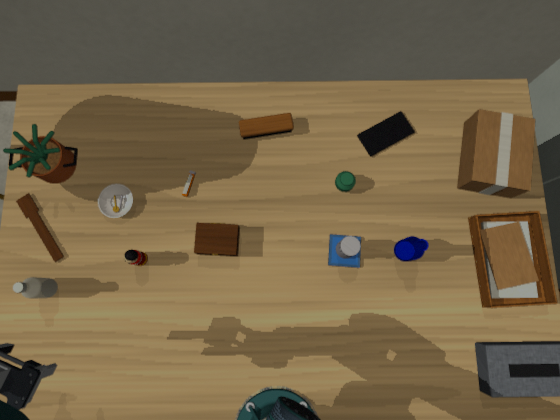

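View pics/scene0.png

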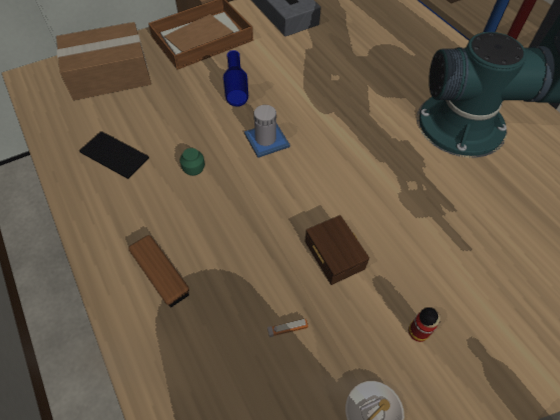

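The top view shows the coaster at about (346,251) with the tin on it at (349,245). The vase is at (405,250), the box at (217,240), the doll at (136,257), the clipper at (189,184) and the pot at (345,181). The scene view shows the same items. Next I'll measure them with colour masks.

```bash
cat > m.py <<'E'
from h import *
# name: hsv lo, hi, per-view roi (x0,y0,x1,y1)
def mask(img,lo,hi,roi):
    h=cv2.cvtColor(img,cv2.COLOR_RGB2HSV); m=cv2.inRange(h,np.array(lo),np.array(hi)); k=np.zeros_like(m); x0,y0,x1,y1=roi; k[y0:y1,x0:x1]=m[y0:y1,x0:x1]
    c=max(cv2.findContours(k,cv2.RETR_EXTERNAL,cv2.CHAIN_APPROX_NONE)[0],key=cv2.contourArea); return k,c
E
python3 - <<'E'
from m import *
spec={'coaster':((98,100,60),(115,225,255),(320,225,372,275),(235,110,300,165),.01),
'vase':((116,150,40),(130,255,255),(385,225,440,270),(210,40,260,115),.1),
'box':((0,60,15),(16,255,100),(185,215,250,265),(290,205,380,290),.05),
'tin':((0,0,100),(180,45,255),(335,232,368,262),(245,100,285,150),.085),
'doll':((0,170,60),(8,255,255),(115,240,155,270),(400,300,450,350),.03),
'clipper':((3,150,120),(14,255,255),(170,165,205,205),(255,310,320,345),.012),
'pot':((65,80,30),(90,255,255),(325,165,365,200),(170,140,215,180),.052)}
vis=[]
for i,v in enumerate(('top0','scene0')):
    img,K,P=load(v); o=img.copy()
    for n,(lo,hi,*rois,z) in spec.items():
        try:k,c=mask(img,lo,hi,rois[i])
        except ValueError: print(v,n,'none');continue
        r=cv2.minAreaRect(c); b=cv2.boxPoints(r); cv2.drawContours(o,[c],-1,(255,255,0),1)
        print(v,n,'area',cv2.contourArea(c),'bb',cv2.boundingRect(c),'c',np.round(ray(K,P,*r[0],z)[:2],4),'sz',np.round([np.linalg.norm(ray(K,P,*b[j],z)-ray(K,P,*b[j+1],z)) for j in(0,1)],3), 'corn',np.round([ray(K,P,*q,z)[:2] for q in b],3).tolist())
    vis.append(o)
a=cv2.resize(vis[0][160:280,110:450],None,fx=2.3,fy=2.3,interpolation=0);cv2.imwrite('pics/v1.png',a[:,:,::-1])
b=cv2.resize(vis[1][40:350,150:450],None,fx=1.9,fy=1.9,interpolation=0);cv2.imwrite('pics/v2.png',b[:,:,::-1])
E
```

```text
top0 coaster area 422.5 bb (329, 235, 31, 32) c [ 0.4464 -0.1834] sz [0.081 0.083] corn [[0.489, -0.145], [0.488, -0.226], [0.405, -0.221], [0.406, -0.142]]
top0 vase area 564.0 bb (394, 237, 34, 24) c [ 0.4405 -0.331 ] sz [0.081 0.056] corn [[0.469, -0.293], [0.468, -0.374], [0.412, -0.369], [0.413, -0.289]]
top0 box area 1275.5 bb (194, 223, 46, 33) c [0.4764 0.1513] sz [0.082 0.115] corn [[0.439, 0.209], [0.521, 0.208], [0.514, 0.093], [0.433, 0.096]]
top0 tin area 297.0 bb (340, 235, 21, 21) c [ 0.4519 -0.1856] sz [0.049 0.049] corn [[0.453, -0.151], [0.486, -0.187], [0.451, -0.22], [0.418, -0.185]]
top0 doll area 21.5 bb (131, 251, 10, 13) c [0.4304 0.3617] sz [0.034 0.017] corn [[0.419, 0.376], [0.45, 0.362], [0.442, 0.347], [0.411, 0.361]]
top0 clipper area 0.0 bb (185, 195, 2, 1) c [0.6035 0.244 ] sz [0.    0.003] corn [[0.603, 0.243], [0.603, 0.243], [0.603, 0.245], [0.603, 0.245]]
top0 pot area 263.5 bb (335, 172, 20, 19) c [ 0.6266 -0.186 ] sz [0.051 0.049] corn [[0.652, -0.162], [0.651, -0.213], [0.602, -0.21], [0.602, -0.16]]
scene0 coaster area 442.5 bb (245, 126, 44, 3
[... 324 characters left out ...]
.1463] sz [0.106 0.175] corn [[0.538, 0.065], [0.433, 0.049], [0.443, 0.223], [0.539, 0.232]]
scene0 tin area 256.0 bb (254, 105, 22, 18) c [ 0.4468 -0.1927] sz [0.051 0.05 ] corn [[0.476, -0.198], [0.438, -0.233], [0.417, -0.187], [0.455, -0.154]]
scene0 doll area 62.5 bb (416, 315, 20, 17) c [0.4293 0.3613] sz [0.019 0.035] corn [[0.444, 0.348], [0.427, 0.342], [0.414, 0.374], [0.432, 0.38]]
scene0 clipper area 7.0 bb (291, 321, 17, 9) c [0.6199 0.2502] sz [0.031 0.009] corn [[0.635, 0.245], [0.604, 0.246], [0.604, 0.255], [0.636, 0.254]]
scene0 pot area 444.5 bb (181, 149, 23, 26) c [ 0.6402 -0.1688] sz [0.048 0.07 ] corn [[0.647, -0.213], [0.605, -0.19], [0.634, -0.126], [0.674, -0.149]]
```

View pics/v1.png

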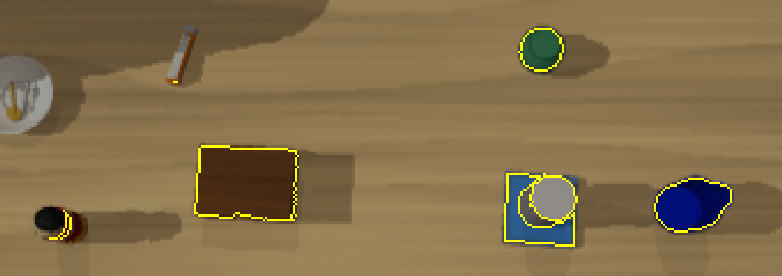

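View pics/v2.png

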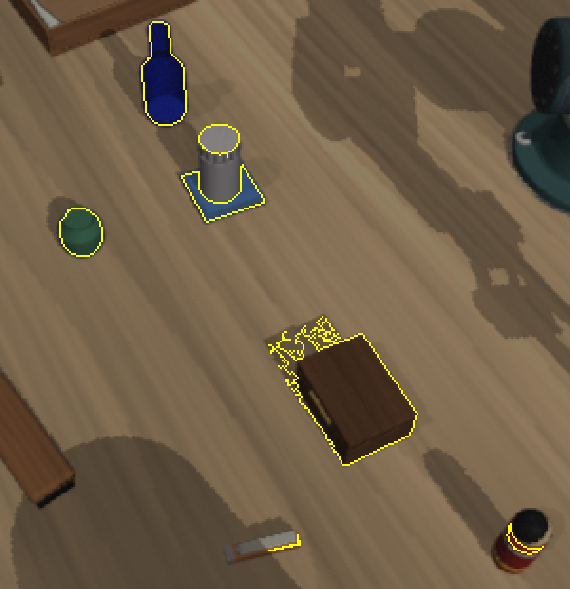

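The contours sit well on the coaster, tin, box and vase. The clipper and doll need a closer view. I'll move the wrist over the workspace, which also gives sharper measurements.

servo_tool --rows '[[[-0.4,-0.5,-0.03,0,0,0],[-0.4,-0.5,-0.03,0,0,0],[-0.4,-0.5,-0.03,0,0,0],[-0.4,-0.5,-0.03,0,0,0],[-0.4,-0.5,-0.03,0,0,0],[-0.4,-0.5,-0.03,0,0,0],[-0.4,-0.5,-0.03,0,0,0],[-0.4,-0.5,-0.03,0,0,0],[-0.4,-0.5,-0.03,0,0,0],[-0.4,-0.5,-0.03,0,0,0]]]' --gripper 1

```text
time: 1.15
tcp_pos: [0.3009, 0.1972, 0.2343]
tool_rot: [[-0.921, 0.389, 0.0], [0.389, 0.921, -0.0], [-0.0, -0.0, -1.0]]
contact_force: [0.7, -0.9, -0.2]
grip_width: 1.0
grasp_force: 0.0
```

```bash
python3 -c "
from h import *
snap('wrist','wrist1')"
```

servo_tool --rows '[[[-0.4,-0.5,-0.03,0,0,0],[-0.4,-0.5,-0.03,0,0,0],[-0.4,-0.5,-0.03,0,0,0],[-0.4,-0.5,-0.03,0,0,0],[-0.4,-0.5,-0.03,0,0,0],[-0.4,-0.5,-0.03,0,0,0],[-0.4,-0.5,-0.03,0,0,0],[-0.4,-0.5,-0.03,0,0,0],[0,0,0,0,0,-1],[0,0,0,0,0,-1]]]'

```text
time: 2.2
tcp_pos: [0.3705, -0.0489, 0.246]
tool_rot: [[-0.982, 0.188, -0.001], [0.188, 0.982, 0.001], [0.001, 0.0, -1.0]]
contact_force: [-0.3, 0.6, -0.2]
grip_width: 1.003
grasp_force: 0.0
```

```bash
python3 -c "
from h import *
snap('wrist','wrist2');s=sense();print(s['tcp_pos'],s['tool_rot'],s['joint_velocities'])
a=np.hstack([load('wrist%d'%i)[0] for i in (1,2)])
cv2.imwrite('pics/w12.png',cv2.resize(a,(800,300),interpolation=cv2.INTER_AREA)[:,:,::-1])"
```

```text
[ 0.37047315 -0.04848342  0.24603522] [[-9.82917848e-01  1.84042403e-01 -9.47378403e-04]
 [ 1.84042084e-01  9.82918278e-01  4.13373929e-04]
 [ 1.00727388e-03  2.31955117e-04 -9.99999466e-01]] [ 0.01545801 -0.00759135  0.00256402 -0.00119814  0.00067699  0.20974525]
```

View pics/w12.png

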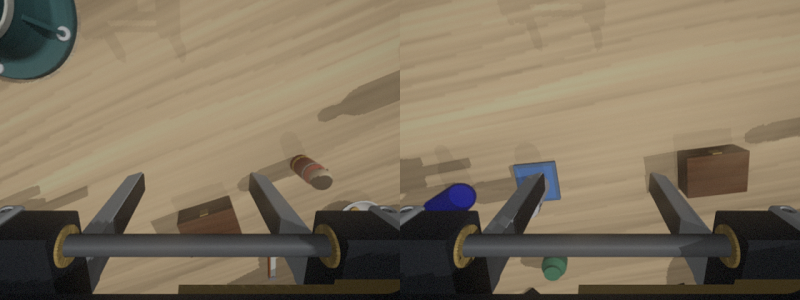

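Both views show the brass clasp on the robot-facing side of the box. In wrist 2 the coaster is at about (535,180) in the composite and the vase at (450,195). I'll refine the vase, tin, box and coaster from the extremes of their outlines.

Run:
```python
from m import *
def far(v,c,z,r):
    # silhouette point farthest (horizontally, cast to height z) from the camera, less the radius -> circle centre
    _,K,P=load(v); X=np.array([ray(K,P,*p,z) for p in c[:,0,:].astype(float)+.0]); d=X[:,:2]-P[:2,3]
    i=np.argmax(np.linalg.norm(d,axis=1)); u=d[i]/np.linalg.norm(d[i]); 
    near=X[np.linalg.norm(d,axis=1)>np.linalg.norm(d[i])-.012][:,:2].mean(0)
    return np.round(X[i,:2]-r*u,4), np.round(near,4)
def ell(v,lo,hi,roi,z):
    img,K,P=load(v); k,c=mask(img,lo,hi,roi); m=cv2.moments(cv2.convexHull(c)); return np.round(ray(K,P,m['m10']/m['m00'],m['m01']/m['m00'],z)[:2],4)
V=((114,120,30),(130,255,255))
for v,roi in(('top0',(385,225,440,270)),('scene0',(210,40,260,115))):
    k,c=mask(load(v)[0],*V,roi); print('vase',v,far(v,c,.14,.015))
    # near end: base point closest, ray to z=0
T=((0,0,125),(180,45,255))
print('tin',ell('top0',(0,0,100),(180,45,255),(335,232,368,262),.085),ell('scene0',*T,(245,100,285,124),.085))
# coaster visible corners: left column/bottom row polygons
for v,roi in(('top0',(320,225,372,275)),('scene0',(235,110,300,165))):
    img,K,P=load(v); k,c=mask(img,(98,100,60),(115,225,255),roi); h=cv2.convexHull(c); q=cv2.approxPolyDP(h,4,True)[:,0]; print('coaster',v,q.tolist(),[np.round(ray(K,P,*p,.01)[:2],3).tolist() for p in q.astype(float)])
img,K,P=load('wrist2')
k,c=mask(img,(98,80,60),(115,225,255),(130,200,240,300)); q=cv2.approxPolyDP(cv2.convexHull(c),5,True)[:,0]; print('coaster w2',q.tolist(),[np.round(ray(K,P,*p,.01)[:2],3).tolist() for p in q.astype(float)])
crops=[img[190:300,20:260],load('wrist2')[0][190:290,370:500]]
cr=[cv2.resize(load('wrist2')[0][190:300,20:240],(800,400)),]
o=np.vstack([np.hstack([cv2.resize(load('wrist2')[0][190:300,20:220],(400,220)),cv2.resize(load('wrist2')[0][180:290,340:540],(400,220))]),
 np.hstack([cv2.resize(load('wrist1')[0][190:300,360:560],(400,220)),cv2.resize(load('top0')[0][225:280,365:465],(400,220))])])
cv2.imwrite('pics/c3.png',o[:,:,::-1])
```

```text
vase top0 (array([ 0.4469, -0.3433]), array([ 0.4481, -0.3536]))
vase scene0 (array([ 0.4528, -0.3433]), array([ 0.4431, -0.3518]))
tin [ 0.4519 -0.1858] [ 0.446  -0.1935]
coaster top0 [[330, 235], [344, 236], [359, 252], [359, 266], [329, 264]] [[0.488, -0.148], [0.485, -0.185], [0.442, -0.223], [0.405, -0.221], [0.411, -0.142]]
coaster scene0 [[288, 146], [258, 156], [245, 132], [277, 126]] [[0.416, -0.137], [0.492, -0.144], [0.484, -0.225], [0.407, -0.205]]
coaster w2 [[216, 228], [223, 278], [202, 280], [165, 261], [159, 232]] [[0.412, -0.142], [0.489, -0.151], [0.486, -0.182], [0.447, -0.227], [0.402, -0.223]]
```

View pics/c3.png

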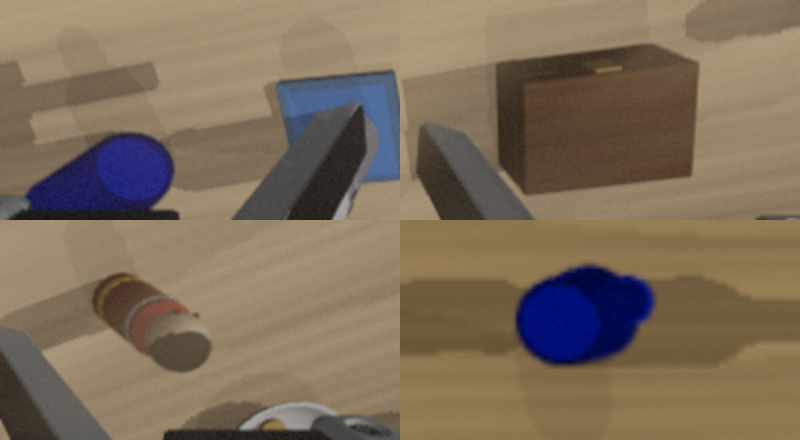

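In the crops the vase's bright foot ellipse, seen through the glass, is at (135,168) in the wrist crop and (558,325) in the top crop. The box lid corners are at (525,85), (697,65), (692,178) and (527,193). The doll leans from (110,295) at its foot to its head at (180,345).

Run:
```python
from m import *
_,K,P=load('wrist2')
L=np.array([ray(K,P,340+(x-400)/2,180+y/2,.05)[:2] for x,y in((525,85),(697,65),(692,178),(527,193))]); print('lid',np.round(L,4).tolist(),L.mean(0),[np.linalg.norm(L[i]-L[i-1]) for i in range(4)])
print('vase foot w2',ray(K,P,87.5,274,0.003)); 
for v,roi in(('top0',(385,225,440,270)),('wrist2',(20,240,120,300))):
    img,K,P=load(v); k,c=mask(img,(114,120,140),(130,255,255),roi); m=cv2.moments(c); e=cv2.boundingRect(c); print(v,e,'foot',ray(K,P,m['m10']/m['m00'],m['m01']/m['m00'],.003))
_,K,P=load('wrist1')
f=lambda x,y:(360+x/2,190+(y-220)/2)
print('doll foot end',ray(K,P,*f(110,295),0.0),'head centre',ray(K,P,*f(178,340),.075))
_,K,P=load('top0');  k,c=mask(load('top0')[0],(0,60,15),(16,255,100),(185,215,250,265)); m=cv2.moments(c); print('box top',ray(K,P,m['m10']/m['m00'],m['m01']/m['m00'],.05))
```

```text
lid [[0.4365, 0.0998], [0.4435, 0.2057], [0.5215, 0.2026], [0.5121, 0.0955]] [0.47841973 0.15089512] [np.float64(0.07568439553919509), np.float64(0.10616332406227652), np.float64(0.07805274590440037), np.float64(0.10755210463973686)]
vase foot w2 [ 0.44810583 -0.34974448  0.003     ]Traceback (most recent call last):
  File "<stdin>", line 6, in <module>
  File "m.py", line 5, in mask
    c=max(cv2.findContours(k,cv2.RETR_EXTERNAL,cv2.CHAIN_APPROX_NONE)[0],key=cv2.contourArea); return k,c
ValueError: max() iterable argument is empty
```

servo_tool --rows '[[[0,0,0,0,0,-0.93],[-0.23,-0.33,0.21,0,0,0],[-0.23,-0.33,0.21,0,0,0],[-0.23,-0.33,0.21,0,0,0],[-0.23,-0.33,0.21,0,0,0],[-0.23,-0.33,0.21,0,0,0],[-0.23,-0.33,0.21,0,0,0],[-0.23,-0.33,0.21,0,0,0],[-0.23,-0.33,0.21,0,0,0],[0,0,0,0,0,0]]]'

```text
time: 3.25
tcp_pos: [0.4496, -0.1887, 0.1601]
tool_rot: [[-0.995, 0.096, -0.004], [0.096, 0.995, 0.002], [0.004, 0.001, -1.0]]
contact_force: [-0.8, -0.6, 0.1]
grip_width: 1.002
grasp_force: 0.0
```

Run:
```python
from m import *
snap('wrist','wrist3'); snap('top','top3'); s=sense();print(s['tcp_pos'],s['tool_rot'])
o=np.hstack([load('wrist3')[0],])
cv2.imwrite('pics/c4.png',o[:,:,::-1])
```

```text
[ 0.44960263 -0.18744485  0.16197757] [[-0.99556944  0.09401878 -0.00140032]
 [ 0.09401697  0.99556973  0.00130937]
 [ 0.00151722  0.00117191 -0.99999816]]
```

View pics/c4.png

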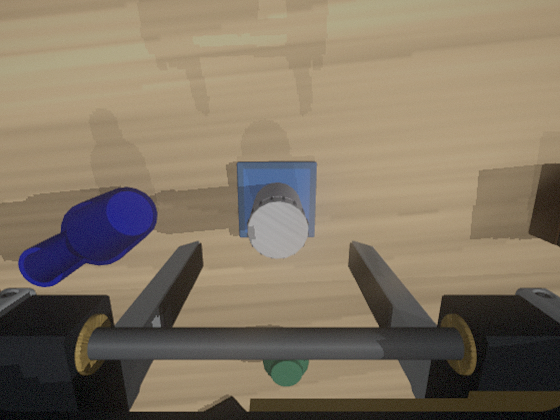

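Tin cap centre (278,229), coaster corners (238,162), (316,162) and (316,236), vase foot (131,212), vase rim (42,265).

Run:
```python
from m import *
img,K,P=load('wrist3')
for n,u,v,z in(('tin',278,229,.095),('vfoot',131,212,.003),('vrim',42,265,.14),('c1',238,162,.01),('c2',316,162,.01),('c3',316,236,.01),('c4',240,236,.01),('pot',286,366,.052)): print(n,np.round(ray(K,P,u,v,z),4))
k,c=mask(img,(98,80,60),(115,225,255),(220,140,340,260)); r=cv2.minAreaRect(c); print(r,ray(K,P,*r[0],.01)); 
k,c=mask(img,(0,0,120),(180,40,255),(240,195,315,265)); e=cv2.minEnclosingCircle(c); print(e,ray(K,P,*e[0],.095), proj(K,P,[.45,-.188,.095]))
```

```text
tin [ 0.4491 -0.1874  0.095 ]
vfoot [ 0.4454 -0.3496  0.003 ]
vrim [ 0.4435 -0.346   0.14  ]
c1 [ 0.4015 -0.2237  0.01  ]
c2 [ 0.4093 -0.1433  0.01  ]
c3 [ 0.4907 -0.1482  0.01  ]
c4 [ 0.4826 -0.232   0.01  ]
pot [ 0.6228 -0.1946  0.052 ]
((273.5, 199.0), (74.0, 73.0), 90.0) [ 0.4442308 -0.1909523  0.01     ]
((282.0, 223.0), 37.2156867980957) [ 0.44431566 -0.18376823  0.095     ] [277.40505843 230.17084127]
```

servo_tool --rows '[[[0,0,0.27,0,0,0],[0,0,0.27,0,0,0],[0,0,0.27,0,0,0],[0,0,0.27,0,0,0],[0,0,0.27,0,0,0],[0,0,0.27,0,0,0],[0,0,0.22,0,0,0],[0,0,0.2,0,0,0],[0,0,0,0,0,0],[0,0,0,0,0,0]]]'

```text
time: 4.35
tcp_pos: [0.45, -0.188, 0.0604]
tool_rot: [[-0.996, 0.093, 0.0], [0.093, 0.996, 0.0], [-0.0, 0.0, -1.0]]
contact_force: [-0.4, 0.5, -0.5]
grip_width: 0.998
grasp_force: 0.0
```

servo_tool --rows '[[[0,0,0,0,0,0],[0,0,0,0,0,0],[0,0,0,0,0,0],[0,0,0,0,0,0],[0,0,0,0,0,0],[0,0,0,0,0,0],[0,0,0,0,0,0],[0,0,0,0,0,0],[0,0,0,0,0,0],[0,0,0,0,0,0]]]' --gripper 0 --newtons 25

```text
time: 5.35
tcp_pos: [0.45, -0.1878, 0.0606]
tool_rot: [[-0.996, 0.093, 0.0], [0.093, 0.996, 0.0], [-0.0, 0.0, -1.0]]
contact_force: [0.7, 0.1, 0.7]
grip_width: 0.522
grasp_force: 25.0
```

servo_tool --rows '[[[0,0,-0.2,0,0,0],[0,0,-0.3,0,0,0],[0,0,-0.3,0,0,0],[0,0.2,-0.2,0,0,0],[0.01,0.5,0,0,0,0],[0.02,0.6,0,0,0,0],[0.02,0.6,0,0,0,0],[0.02,0.6,0,0,0,0],[0,0.5,0,0,0,0],[0,0.4,0,0,0,0]]]'

```text
time: 6.35
tcp_pos: [0.4618, -0.0163, 0.1106]
tool_rot: [[-0.996, 0.092, -0.0], [0.092, 0.996, 0.0], [0.0, 0.0, -1.0]]
contact_force: [-0.4, -0.3, -1.3]
grip_width: 0.529
grasp_force: 25.0
```

servo_tool --rows '[[[0,0,0,0,0,0],[0,0,0.2,0,0,0],[0,0,0.2,0,0,0],[0,0,0.2,0,0,0],[0,0,0.2,0,0,0],[0,0,0.15,0,0,0],[0,0,0.1,0,0,0],[0,0,0.1,0,0,0],[0,0,0.04,0,0,0],[0,0,0,0,0,0]]]'

```text
time: 7.35
tcp_pos: [0.4624, -0.0184, 0.0511]
tool_rot: [[-0.996, 0.093, 0.0], [0.093, 0.996, 0.0], [-0.0, 0.0, -1.0]]
contact_force: [-0.1, -0.8, -1.1]
grip_width: 0.526
grasp_force: 25.0
```

servo_tool --rows '[[[0,0,0,0,0,0],[0,0,0,0,0,0],[0,0,0,0,0,0],[0,0,0,0,0,0],[0,0,0,0,0,0],[0,0,0,0,0,0],[0,0,0,0,0,0],[0,0,-0.2,0,0,0],[0,0,-0.4,0,0,0],[0,0,-0.5,0,0,0]]]' --gripper 1

```text
time: 8.35
tcp_pos: [0.4614, -0.0183, 0.1062]
tool_rot: [[-0.996, 0.093, -0.002], [0.093, 0.996, 0.0], [0.002, 0.0, -1.0]]
contact_force: [0.7, -0.4, 0.5]
grip_width: 0.998
grasp_force: 0.0
```

servo_tool --rows '[[[0,0,-0.6,0,0,0],[0,0,-0.7,0,0,0],[0,-0.4,-0.7,0,0,0],[-0.05,-0.8,0,0,0,0],[-0.05,-0.8,0,0,0,0],[-0.05,-0.8,0,0,0,0],[-0.05,-0.8,0,0,0,0],[-0.05,-0.8,0,0,0,0],[0,-0.8,0,0,0,0],[0,-0.3,0,0,0,0]]]'

```text
time: 9.35
tcp_pos: [0.4484, -0.2965, 0.2063]
tool_rot: [[-0.995, 0.096, -0.0], [0.096, 0.995, -0.001], [-0.0, -0.001, -1.0]]
contact_force: [0.1, 0.3, -0.5]
grip_width: 1.0
grasp_force: 0.0
```

Run:
```python
from m import *
snap('wrist','wrist4'); snap('top','top4'); s=sense();print(s['tcp_pos'])
```

```text
[ 0.44871872 -0.29481406  0.20605633]
```

View pics/wrist4.png

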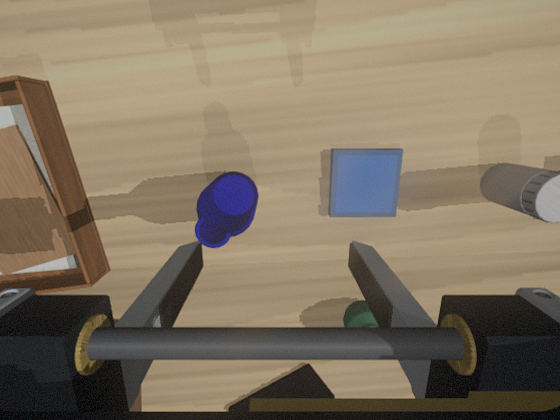

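The vase rim is at (212,231) and its foot at (235,196). The coaster is fully visible around (366,183), and the tin stands upright at the right (cap at about (553,197)).

Run:
```python
from m import *
img,K,P=load('wrist4')
k,c=mask(img,(98,80,60),(115,225,255),(310,130,420,230)); q=cv2.approxPolyDP(cv2.convexHull(c),6,True)[:,0].astype(float);L=np.array([ray(K,P,*p,.01)[:2] for p in q]); print('coaster',q.tolist(),L.mean(0),np.round(L,4).tolist())
for n,u,v,z in(('vfoot',235,196,.003),('vrim',212,231,.14),('tin',553,197,.085)): print(n,np.round(ray(K,P,u,v,z),4))
img,K,P=load('top4')
k,c=mask(img,(98,100,60),(115,225,255),(320,225,372,275)); r=cv2.minAreaRect(c); print('coaster top',ray(K,P,*r[0],.01),r)
k,c=mask(img,(0,0,100),(180,45,255),(265,225,320,265)); r=cv2.minEnclosingCircle(c); print('tin top',ray(K,P,*r[0],.085),r)
print(sense()['tcp_pos'],sense()['tool_rot'])
```

```text
coaster [[397.0, 155.0], [391.0, 211.0], [335.0, 211.0], [338.0, 156.0], [386.0, 149.0]] [ 0.43897933 -0.18328839] [[0.4157, -0.1504], [0.4841, -0.1569], [0.4774, -0.2261], [0.4102, -0.2197], [0.4075, -0.1633]]
vfoot [ 0.448  -0.3483  0.003 ]
vrim [ 0.4451 -0.3489  0.14  ]
tin [ 0.4609 -0.0282  0.085 ]
coaster top [ 0.44645519 -0.18389658  0.01      ] ((344.1813049316406, 250.4672393798828), (30.855329513549805, 30.495615005493164), 2.2906100749969482)
tin top [ 0.46120812 -0.01498903  0.085     ] ((281.125, 242.375), 10.43591594696045)
[ 0.44871872 -0.29481406  0.20605633] [[-9.95391247e-01  9.58970883e-02 -1.14314015e-04]
 [ 9.58970396e-02  9.95391188e-01  3.74792637e-04]
 [ 1.49728686e-04  3.62102935e-04 -9.99999923e-01]]
```

servo_tool --rows '[[[-0.02,-0.3,0,0,0,0],[-0.02,-0.4,0,0,0,0],[-0.01,-0.36,0,0,0,0],[0,0,0,0,0,0],[0,0,0.4,0,0,0],[0,0,0.4,0,0,0],[0,0,0.4,0,0,0],[0,0,0.4,0,0,0],[0,0,0.26,0,0,0],[0,0,0,0,0,0]]]'

```text
time: 10.45
tcp_pos: [0.4457, -0.345, 0.1105]
tool_rot: [[-0.996, 0.093, -0.003], [0.093, 0.996, 0.004], [0.004, 0.003, -1.0]]
contact_force: [1.2, 0.1, 1.1]
grip_width: 0.997
grasp_force: 0.0
```

servo_tool --rows '[[[0,0,0,0,0,0],[0,0,0,0,0,0],[0,0,0,0,0,0],[0,0,0,0,0,0],[0,0,0,0,0,0],[0,0,0,0,0,0],[0,0,0,0,0,0],[0,0,0,0,0,0],[0,0,0,0,0,0],[0,0,0,0,0,0]]]' --gripper 0.25 --newtons 20

```text
time: 11.45
tcp_pos: [0.4467, -0.3466, 0.113]
tool_rot: [[-0.996, 0.093, 0.0], [0.093, 0.996, -0.001], [-0.0, -0.001, -1.0]]
contact_force: [0.7, -1.9, -0.0]
grip_width: 0.419
grasp_force: 19.9
```

Run:
```python
from m import *
snap('wrist','wrist5'); r=snap('scene','scene5'); s=sense();print(s['tcp_pos'],s['grip_width'],s['grasp_force'],s['contact_force'])
o=np.hstack([cv2.resize(load('wrist5')[0][140:340,180:380],(400,400)),cv2.resize(load('scene5')[0][0:130,180:310],(400,400))])
cv2.imwrite('pics/c5.png',o[:,:,::-1])
```

```text
[ 0.44667457 -0.34660817  0.11299695] 0.4157065904925755 19.910279783798615 [-0.04771315 -1.08851078 -0.37034245]
```

View pics/c5.png

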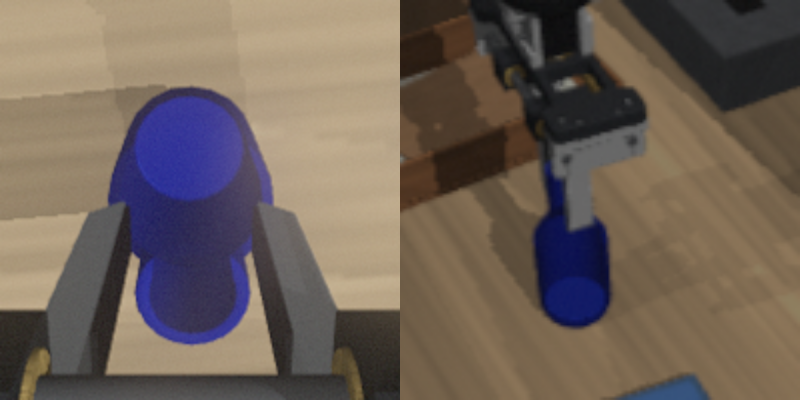

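The tips bear on the shoulder taper and the neck still has gaps on both sides. I'll reopen, raise 14 mm and grip the neck itself.

servo_tool --rows '[[[0,0,0,0,0,0],[0,0,0,0,0,0],[0,0,0,0,0,0],[0,0,-0.14,0,0,0],[0,0,-0.14,0,0,0],[0,0,0,0,0,0],[0,0,0,0,0,0],[0,0,0,0,0,0],[0,0,0,0,0,0],[0,0,0,0,0,0]]]' --gripper 0.6

```text
time: 12.55
tcp_pos: [0.4466, -0.3462, 0.1267]
tool_rot: [[-0.996, 0.093, -0.0], [0.093, 0.996, 0.0], [0.0, 0.0, -1.0]]
contact_force: [-0.2, -0.1, -0.1]
grip_width: 0.599
grasp_force: 0.0
```

servo_tool --rows '[[[0,0,0,0,0,0],[0,0,0,0,0,0],[0,0,0,0,0,0],[0,0,0,0,0,0],[0,0,0,0,0,0],[0,0,0,0,0,0],[0,0,0,0,0,0],[0,0,0,0,0,0],[0,0,0,0,0,0],[0,0,0,0,0,0]]]' --gripper 0.1 --newtons 20

```text
time: 13.55
tcp_pos: [0.4467, -0.3464, 0.1269]
tool_rot: [[-0.996, 0.093, -0.0], [0.093, 0.996, -0.0], [0.0, -0.0, -1.0]]
contact_force: [-0.7, -1.5, -0.4]
grip_width: 0.384
grasp_force: 19.9
```

Run:
```python
from m import *
snap('wrist','wrist6'); r=snap('scene','scene6'); s=sense();print(s['tcp_pos'],s['grip_width'],s['grasp_force'],s['contact_force'])
o=np.hstack([cv2.resize(load('wrist6')[0][140:340,180:380],(400,400)),cv2.resize(load('scene6')[0][0:130,180:310],(400,400))])
cv2.imwrite('pics/c6.png',o[:,:,::-1])
```

```text
[ 0.4466563  -0.34635569  0.12692582] 0.38191647006750445 19.86401169313467 [ 0.23031735 -1.35950411 -1.66116845]
```

View pics/c6.png

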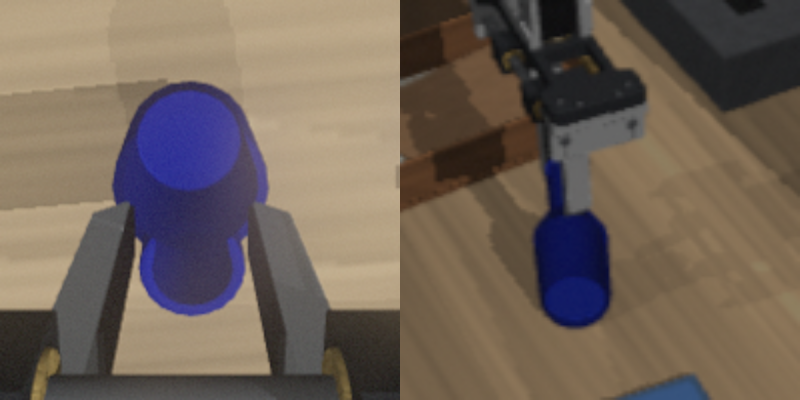

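The fingers hold the neck region at 36 mm with 20 N. I'll test it with a slow 25 mm lift.

servo_tool --rows '[[[0,0,-0.05,0,0,0],[0,0,-0.05,0,0,0],[0,0,-0.05,0,0,0],[0,0,-0.05,0,0,0],[0,0,-0.05,0,0,0],[0,0,-0.05,0,0,0],[0,0,-0.1,0,0,0],[0,0,-0.1,0,0,0],[0,0,0,0,0,0],[0,0,0,0,0,0]]]'

```text
time: 14.65
tcp_pos: [0.4468, -0.3465, 0.1523]
tool_rot: [[-0.996, 0.093, 0.001], [0.093, 0.996, -0.0], [-0.001, -0.0, -1.0]]
contact_force: [-0.4, 0.8, -2.6]
grip_width: 0.39
grasp_force: 19.8
```

Run:
```python
from m import *
snap('wrist','wrist7'); r=snap('scene','scene7'); s=sense();print(s['tcp_pos'],s['grip_width'],s['grasp_force'],s['contact_force'])
o=np.hstack([cv2.resize(load('wrist7')[0][140:340,180:380],(400,400)),cv2.resize(load('scene7')[0][0:130,180:310],(400,400))])
cv2.imwrite('pics/c7.png',o[:,:,::-1])
```

```text
[ 0.4465945  -0.34624002  0.15173421] 0.3844982223536619 19.76271669984584 [-0.11110137  0.10270701 -2.35924948]
```

View pics/c7.png

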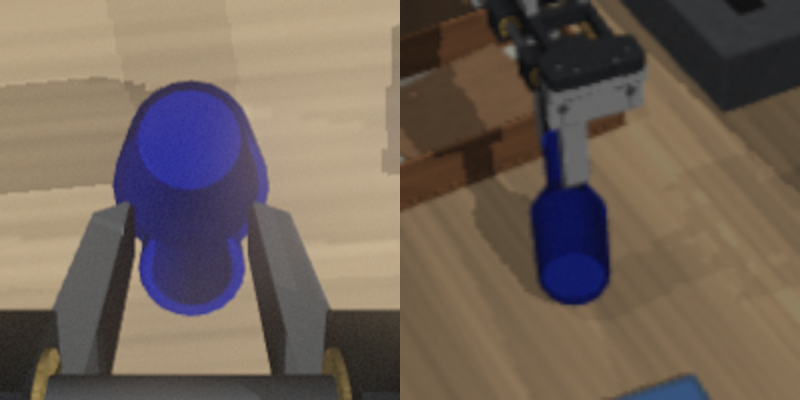

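The vase lifts rigidly: the view is unchanged and the force reads 2.4 N. Next I carry it to the coaster.

servo_tool --rows '[[[0,0,-0.1,0,0,0],[0,0.1,-0.1,0,0,0],[0.03,0.3,0,0,0,0],[0.04,0.4,0,0,0,0],[0.05,0.5,0,0,0,0],[0.05,0.5,0,0,0,0],[0.05,0.5,0,0,0,0],[0.04,0.4,0,0,0,0],[0.03,0.3,0,0,0,0],[0.01,0.19,0,0,0,0]]]'

```text
time: 15.75
tcp_pos: [0.4463, -0.184, 0.1621]
tool_rot: [[-0.996, 0.091, 0.0], [0.091, 0.996, 0.0], [-0.0, 0.0, -1.0]]
contact_force: [0.6, -0.5, -2.9]
grip_width: 0.385
grasp_force: 19.8
```

servo_tool --rows '[[[0,0,0,0,0,0],[0,0,0,0,0,0],[0,0,0.1,0,0,0],[0,0,0.1,0,0,0],[0,0,0.1,0,0,0],[0,0,0.1,0,0,0],[0,0,0.05,0,0,0],[0,0,0.03,0,0,0],[0,0,0,0,0,0],[0,0,0,0,0,0]]]'

```text
time: 16.75
tcp_pos: [0.4467, -0.1862, 0.1382]
tool_rot: [[-0.996, 0.093, 0.0], [0.093, 0.996, -0.0], [-0.0, -0.0, -1.0]]
contact_force: [0.4, 0.1, -2.5]
grip_width: 0.384
grasp_force: 19.8
```

Run:
```python
from m import *
snap('wrist','wrist8'); s=sense();print(s['tcp_pos'],s['grip_width'],s['contact_force'])
img,K,P=load('wrist8')
k,c=mask(img,(98,80,60),(115,225,255),(200,120,360,300)); print('coaster',cv2.boundingRect(c))
k2,c2=mask(img,(116,100,30),(130,255,255),(200,120,360,320)); print('vase',cv2.boundingRect(c2))
o=cv2.resize(img[120:340,170:390],(600,600)); cv2.imwrite('pics/c8.png',o[:,:,::-1])
```

```text
[ 0.44673553 -0.18621569  0.13823752] 0.3804514724572453 [-0.03602011 -0.32120965 -1.9103563 ]
coaster (233, 167, 78, 76)
vase (236, 181, 78, 117)
```

View pics/c8.png

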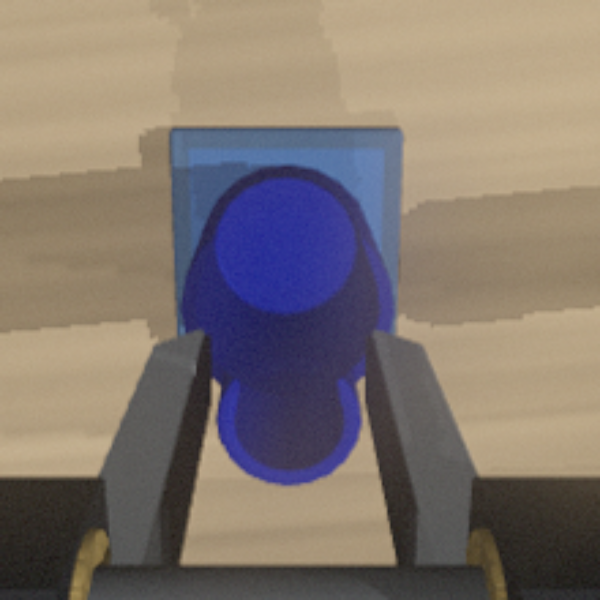

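The foot ellipse (287,246) sits over the coaster centre, about (286,240). I'll set it down, release and retreat.

servo_tool --rows '[[[0,0,0.03,0,0,0],[0,0,0,0,0,0],[0,0,0,0,0,0],[0,0,0,0,0,0],[0,0,0,0,0,0],[0,0,0,0,0,0],[0,0,0,0,0,0],[0,0,0,0,0,0],[0,0,0,0,0,0],[0,0,0,0,0,0]]]'

```text
time: 17.8
tcp_pos: [0.4468, -0.1863, 0.1368]
tool_rot: [[-0.996, 0.093, 0.001], [0.093, 0.996, -0.0], [-0.001, -0.0, -1.0]]
contact_force: [-0.6, -0.9, 0.9]
grip_width: 0.383
grasp_force: 20.0
```

servo_tool --rows '[[[0,0,0,0,0,0],[0,0,0,0,0,0],[0,0,0,0,0,0],[0,0,0,0,0,0],[0,0,0,0,0,0],[0,0,0,0,0,0],[0,0,-0.2,0,0,0],[0,0,-0.4,0,0,0],[0,0,-0.4,0,0,0],[0,0,-0.4,0,0,0]]]' --gripper 1

```text
time: 18.8
tcp_pos: [0.4466, -0.1862, 0.208]
tool_rot: [[-0.996, 0.093, 0.001], [0.093, 0.996, -0.0], [-0.001, -0.0, -1.0]]
contact_force: [-0.5, -0.1, 0.3]
grip_width: 0.998
grasp_force: 0.0
```

servo_tool --rows '[[[0.07,0.4,0,0,0,0],[0.07,0.6,0,0,0,0],[0.07,0.6,0,0,0,0],[0.07,0.6,0,0,0,0],[0.07,0.6,0,0,0,0],[0.07,0.6,0,0,0,0],[0.07,0.6,0,0,0,0],[0.07,0.6,0,0,0,0],[0.07,0.6,0,0,0,0],[0.07,0.6,0,0,0,0]]]'

```text
time: 19.8
tcp_pos: [0.4386, 0.1071, 0.2075]
tool_rot: [[-0.996, 0.093, 0.001], [0.093, 0.996, 0.0], [-0.001, 0.0, -1.0]]
contact_force: [0.9, -0.7, 0.1]
grip_width: 1.001
grasp_force: 0.0
```

servo_tool --rows '[[[0.07,0.6,0,0,0,0],[0.07,0.6,0,0,0,0],[0.07,0.6,0,0,0,0],[0.07,0.6,0,0,0,0],[0.07,0.6,0,0,0,0],[0.07,0.6,0,0,0,0],[0.07,0.6,0,0,0,0],[0.07,0.6,0,0,0,0],[0.07,0.3,0,0,0,0],[0,0,0,0,0,0]]]'

```text
time: 20.8
tcp_pos: [0.4305, 0.364, 0.2066]
tool_rot: [[-0.996, 0.09, -0.0], [0.09, 0.996, 0.0], [0.0, -0.0, -1.0]]
contact_force: [-0.0, 0.1, -0.0]
grip_width: 0.999
grasp_force: 0.0
```

Run:
```python
from m import *
snap('wrist','wrist9'); snap('top','top9'); s=sense();print(s['tcp_pos'],s['tool_rot'])
img,K,P=load('top9')
a=cv2.resize(img[225:280,110:420],(800,142)); w=cv2.resize(load('wrist9')[0],(560,420)); w=np.pad(w,((0,0),(0,240),(0,0)))
cv2.imwrite('pics/c9.png',np.vstack([w,a])[:,:,::-1])
```

```text
[0.43101454 0.36202105 0.20671342] [[-9.95686530e-01  9.27807675e-02  2.50912741e-04]
 [ 9.27805419e-02  9.95686264e-01 -7.96732390e-04]
 [-3.23751813e-04 -7.70015889e-04 -9.99999651e-01]]
```

View pics/c9.png

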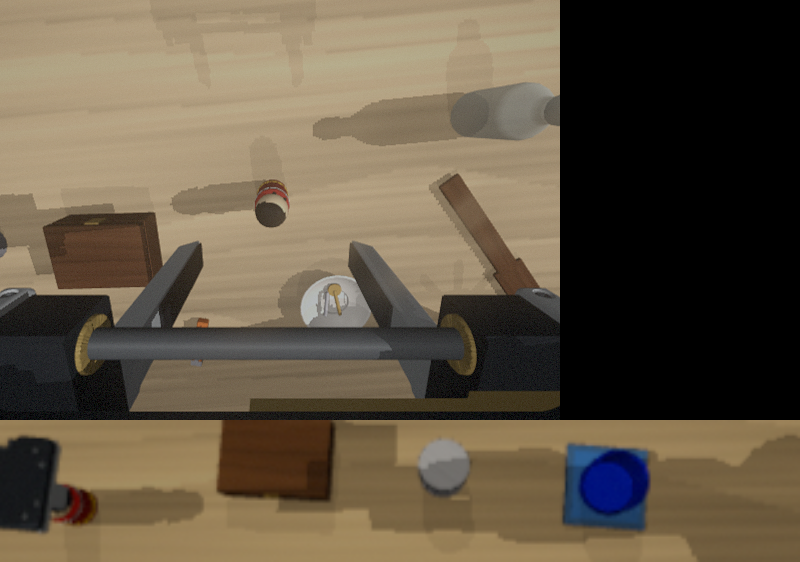

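The doll's head centre is at (271,210). The vase is on the coaster and the tin is upright midway. The box lid spans about (45,228)–(160,287), and the clipper is partly visible at (201,330).

Run:
```python
from m import *
img,K,P=load('wrist9')
print('head',ray(K,P,271,210,.075))
print('clip end',ray(K,P,202,322,.012))
k,c=mask(load('top0')[0],(0,90,60),(20,255,255),(172,160,205,203))
# clipper in the start views: dark/orange/white blob against shadow; colour samples
a=load('top0')[0][160:205,172:206]; b=load('scene0')[0][312:342,260:318]
w=load('wrist1')[0][330:400,340:420]
cv2.imwrite('pics/c10.png',np.hstack([cv2.resize(a,(340,450),interpolation=cv2.INTER_CUBIC),np.pad(cv2.resize(b,(464,240),interpolation=cv2.INTER_CUBIC),((0,210),(0,0),(0,0)))])[:,:,::-1])
```

```text
head [0.43248103 0.35831833 0.075     ]
clip end [0.60134453 0.24573817 0.012     ]
```

View pics/c10.png

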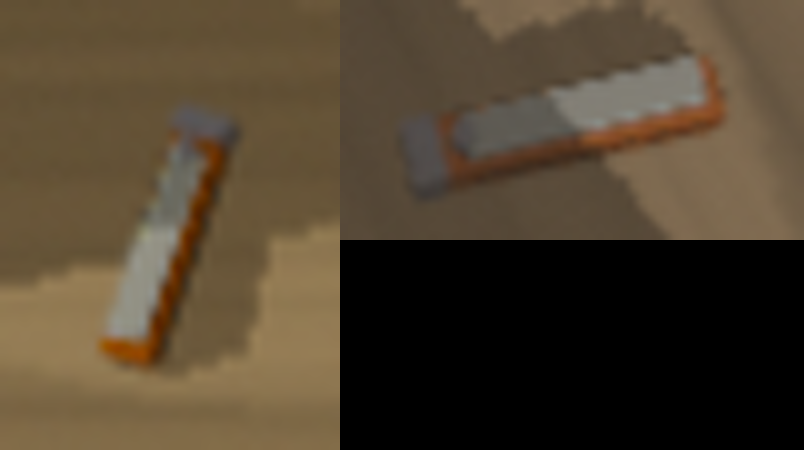

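The clipper's ends in the top crop are (128,355) and (205,113), and in the scene crop (85,155) and (372,90) relative to each crop. That was my 14th picture, so from here I measure by numbers only. Now the doll: lower and grip.

servo_tool --rows '[[[0,-0.06,0.3,0,0,0],[0,0,0.4,0,0,0],[0,0,0.4,0,0,0],[0,0,0.4,0,0,0],[0,0,0.4,0,0,0],[0,0,0.4,0,0,0],[0,0,0.4,0,0,0],[0,0,0.4,0,0,0],[0,0,0.34,0,0,0],[0,0,0,0,0,0]]]'

```text
time: 21.9
tcp_pos: [0.4293, 0.3569, 0.032]
tool_rot: [[-0.996, 0.095, -0.005], [0.095, 0.996, -0.004], [0.004, -0.004, -1.0]]
contact_force: [-0.5, 0.3, 0.2]
grip_width: 1.004
grasp_force: 0.0
```

servo_tool --rows '[[[0,0,0,0,0,0],[0,0,0,0,0,0],[0,0,0,0,0,0],[0,0,0,0,0,0],[0,0,0,0,0,0],[0,0,0,0,0,0],[0,0,0,0,0,0],[0,0,0,0,0,0],[0,0,0,0,0,0],[0,0,0,0,0,0]]]' --gripper 0.2 --newtons 15

```text
time: 22.9
tcp_pos: [0.4306, 0.3598, 0.0345]
tool_rot: [[-0.996, 0.093, 0.0], [0.093, 0.996, 0.0], [-0.0, 0.0, -1.0]]
contact_force: [0.8, 0.6, 0.2]
grip_width: 0.402
grasp_force: 15.0
```

Run:
```python
from m import *
for v,pts in(('top0',((184.8,195.5),(192.5,171.3))),('scene0',((270.6,331.4),(306.5,323.3)))):
    _,K,P=load(v); A,B=[ray(K,P,*p,.010)[:2] for p in pts]; print(v,A,B,(A+B)/2,np.linalg.norm(A-B),np.degrees(np.arctan2(*(B-A)[::-1])))
```

```text
top0 [0.60256045 0.24637859] [0.67141127 0.22721513] [0.63698586 0.23679686] 0.07146799221101785 -15.553646885462863
scene0 [0.66918789 0.2303405 ] [0.60482263 0.24971363] [0.63700526 0.24002706] 0.06721759425123541 163.2488665162312
```

servo_tool --rows '[[[0,0,-0.2,0,0,0],[0,0,-0.4,0,0,0],[0,0,-0.5,0,0,0],[0,0,-0.5,0,0,0],[0,0,-0.4,0,0,0],[-0.1,-0.27,0,0,0,0],[-0.2,-0.53,0,0,0,0],[-0.2,-0.53,0,0,0,0],[-0.2,-0.53,0,0,0,0],[-0.2,-0.53,0,0,0,0]]]'

```text
time: 23.9
tcp_pos: [0.4638, 0.2342, 0.1331]
tool_rot: [[-0.996, 0.093, -0.002], [0.093, 0.996, -0.001], [0.002, -0.002, -1.0]]
contact_force: [0.7, -0.7, -1.5]
grip_width: 0.398
grasp_force: 15.0
```

servo_tool --rows '[[[-0.2,-0.53,0,0,0,0],[-0.2,-0.53,0,0,0,0],[-0.2,-0.53,0,0,0,0],[-0.2,-0.53,0,0,0,0],[-0.2,-0.53,0,0,0,0],[-0.2,-0.53,0,0,0,0],[-0.2,-0.53,0,0,0,0],[-0.2,-0.53,0,0,0,0],[-0.2,-0.53,0,0,0,0],[-0.1,-0.3,0,0,0,0]]]'

```text
time: 24.9
tcp_pos: [0.5347, -0.0274, 0.1332]
tool_rot: [[-0.995, 0.095, -0.002], [0.095, 0.995, -0.001], [0.002, -0.001, -1.0]]
contact_force: [0.1, 0.5, -0.7]
grip_width: 0.398
grasp_force: 15.0
```

servo_tool --rows '[[[0,0,0,0,0,0],[0,0,0,0,0,0],[0,0,0.3,0,0,0],[0,0,0.3,0,0,0],[0,0,0.3,0,0,0],[0,0,0,0,0,0],[0,0,0,0,0,0],[0,0,0,0,0,0],[0,0,0,0,0,0],[0,0,0,0,0,0]]]'

```text
time: 25.9
tcp_pos: [0.5359, -0.0248, 0.0903]
tool_rot: [[-0.996, 0.093, 0.002], [0.093, 0.996, -0.0], [-0.002, 0.0, -1.0]]
contact_force: [-0.2, -0.4, -1.5]
grip_width: 0.403
grasp_force: 15.0
```

servo_tool --rows '[[[0,0,0.2,0,0,0],[0,0,0.2,0,0,0],[0,0,0.2,0,0,0],[0,0,0.2,0,0,0],[0,0,0.15,0,0,0],[0,0,0.1,0,0,0],[0,0,0.06,0,0,0],[0,0,0,0,0,0],[0,0,0,0,0,0],[0,0,0,0,0,0]]]'

```text
time: 26.9
tcp_pos: [0.5357, -0.0247, 0.0345]
tool_rot: [[-0.996, 0.093, 0.001], [0.093, 0.996, -0.0], [-0.001, 0.0, -1.0]]
contact_force: [-1.0, 0.8, 2.5]
grip_width: 0.402
grasp_force: 15.0
```

servo_tool --rows '[[[0,0,0,0,0,0],[0,0,0,0,0,0],[0,0,0,0,0,0],[0,0,0,0,0,0],[0,0,0,0,0,0],[0,0,0,0,0,0],[0,0,0,0,0,0],[0,0,-0.2,0,0,0],[0,0,-0.3,0,0,0],[0,0,-0.4,0,0,0]]]' --gripper 1

```text
time: 27.9
tcp_pos: [0.5348, -0.0246, 0.0793]
tool_rot: [[-0.996, 0.093, -0.002], [0.093, 0.996, 0.0], [0.002, 0.0, -1.0]]
contact_force: [-0.0, 0.1, 1.1]
grip_width: 1.002
grasp_force: 0.0
```

servo_tool --rows '[[[0,0,-0.6,0,0,0],[0,0,-0.6,0,0,0],[0,0,-0.6,0,0,0],[0,0,-0.6,0,0,0],[-0.14,0.5,0,0,0,0],[-0.14,0.5,0,0,0,0],[-0.14,0.5,0,0,0,0],[-0.14,0.5,0,0,0,0],[-0.14,0.5,0,0,0,0],[-0.14,0.5,0,0,0,0]]]'

```text
time: 28.9
tcp_pos: [0.5915, 0.1218, 0.2]
tool_rot: [[-0.996, 0.093, 0.001], [0.093, 0.996, 0.0], [-0.001, 0.0, -1.0]]
contact_force: [0.4, -0.0, -0.3]
grip_width: 0.996
grasp_force: 0.0
```

servo_tool --rows '[[[-0.14,0.5,0,0,0,0],[-0.14,0.5,0,0,0,0],[-0.14,0.5,0,0,0,0],[-0.14,0.5,0,0,0,0],[-0.14,0.43,0,0,0,0],[0,0,0,0,0,0.89],[0,0,0,0,0,0.89],[0,0,0,0,0,0],[0,0,0,0,0,0],[0,0,0,0,0,0]]]'

```text
time: 29.9
tcp_pos: [0.6373, 0.2383, 0.1994]
tool_rot: [[-0.962, 0.275, 0.0], [0.275, 0.962, 0.0], [-0.0, 0.0, -1.0]]
contact_force: [-0.3, -0.1, -0.2]
grip_width: 0.996
grasp_force: 0.0
```

Run:
```python
from m import *
snap('wrist','wrist11'); s=sense();print(s['tcp_pos'],s['tool_rot'])
img,K,P=load('wrist11')
print(proj(K,P,[.637,.238,.01]),proj(K,P,[.602,.248,.01]),proj(K,P,[.671,.229,.01]))
h=cv2.cvtColor(img,cv2.COLOR_RGB2HSV)
# table hue/sat stats and blob by orange / white-grey
roi=(230,150,320,260)
for n,lo,hi in(('orange',(2,150,70),(14,255,255)),('grey',(0,0,60),(180,50,255))):
    x0,y0,x1,y1=roi; k=np.zeros(h.shape[:2],np.uint8); k[y0:y1,x0:x1]=cv2.inRange(h,np.array(lo),np.array(hi))[y0:y1,x0:x1]
    p=np.argwhere(k)[:,::-1]; print(n,len(p),p.min(0) if len(p) else '',p.max(0) if len(p) else ''); 
    if n=='orange': tot=k
    else: tot|=k
tot=cv2.morphologyEx(tot,cv2.MORPH_CLOSE,np.ones((5,5),np.uint8)); c=max(cv2.findContours(tot,0,1)[0],key=cv2.contourArea)
b=cv2.boxPoints(cv2.minAreaRect(c)); L=np.array([ray(K,P,*q,.01)[:2] for q in b]); print(b.tolist(),L.mean(0),np.linalg.norm(L[0]-L[1]),np.linalg.norm(L[1]-L[2]),np.round(L,4).tolist())
```

```text
[0.63729829 0.23826526 0.19936614] [[-9.61414247e-01  2.75104526e-01  3.80940943e-04]
 [ 2.75104611e-01  9.61414279e-01  1.91970589e-04]
 [-3.13430084e-04  2.89361869e-04 -9.99999909e-01]]
[275.99701492 194.4878428 ] [276.00046269 164.01519362] [276.55163146 222.37165236]
orange 126 [268 166] [280 218]
grey 511 [268 170] [280 225]
[[267.9999694824219, 224.99998474121094], [267.9999694824219, 165.99998474121094], [279.9999694824219, 165.99998474121094], [279.9999694824219, 224.99998474121094]] [0.63849546 0.23507766] 0.07266743857419215 0.014021347613677959 [[0.6714, 0.2179], [0.6016, 0.2384], [0.6055, 0.2519], [0.6755, 0.2322]]
```

The clipper blob is 72.7 × 14 mm, which matches its given size, with its centre at (0.6385, 0.235), aligned with the tool. I'll lower and grip.

servo_tool --rows '[[[-0.03,-0.06,0.3,0,0,0],[0,0,0.5,0,0,0],[0,0,0.5,0,0,0],[0,0,0.5,0,0,0],[0,0,0.5,0,0,0],[0,0,0.5,0,0,0],[0,0,0.3,0,0,0],[0,0,0.2,0,0,0],[0,0,0.2,0,0,0],[0,0,0.13,0,0,0]]]' --gripper 0.6

```text
time: 30.95
tcp_pos: [0.6382, 0.2352, 0.0173]
tool_rot: [[-0.961, 0.276, 0.001], [0.276, 0.961, 0.0], [-0.001, 0.0, -1.0]]
contact_force: [0.5, -0.0, 0.6]
grip_width: 0.6
grasp_force: 0.0
```

servo_tool --rows '[[[0,0,0,0,0,0],[0,0,0,0,0,0],[0,0,0,0,0,0],[0,0,0,0,0,0],[0,0,0,0,0,0],[0,0,0,0,0,0],[0,0,0,0,0,0],[0,0,0,0,0,0],[0,0,0,0,0,0],[0,0,0,0,0,0]]]' --gripper 0 --newtons 15

```text
time: 31.95
tcp_pos: [0.6381, 0.2353, 0.0179]
tool_rot: [[-0.961, 0.276, 0.001], [0.276, 0.961, 0.0], [-0.001, 0.0, -1.0]]
contact_force: [-0.5, 0.8, 2.8]
grip_width: 0.158
grasp_force: 15.0
```

servo_tool --rows '[[[0,0,-0.3,0,0,0],[0,0,-0.5,0,0,0],[0,0,-0.6,0,0,0],[0,0,-0.6,0,0,0],[0,0,-0.65,0,0,0],[0,0,0,0,0,1],[0,0,0,0,0,1],[0,0,0,0,0,1],[0,0,0,0,0,1],[0,0,0,0,0,1]]]'

```text
time: 32.95
tcp_pos: [0.6378, 0.2351, 0.1507]
tool_rot: [[-0.691, 0.722, 0.0], [0.722, 0.691, 0.0], [-0.0, 0.0, -1.0]]
contact_force: [0.4, 0.2, -0.8]
grip_width: 0.155
grasp_force: 15.0
```

servo_tool --rows '[[[0,0,0,0,0,1],[0,0,0,0,0,1],[0,0,0,0,0,1],[0,0,0,0,0,1],[0,0,0,0,0,1],[0,0,0,0,0,1],[0,0,0,0,0,1],[0,0,0,0,0,1],[0,0,0,0,0,0.2],[0,0,0,0,0,0]]]'

```text
time: 33.95
tcp_pos: [0.6379, 0.2351, 0.1504]
tool_rot: [[0.089, 0.996, 0.0], [0.996, -0.089, 0.0], [0.0, 0.0, -1.0]]
contact_force: [0.8, -1.0, 0.7]
grip_width: 0.158
grasp_force: 15.0
```

servo_tool --rows '[[[-0.22,-0.34,0,0,0,0],[-0.22,-0.34,0,0,0,0],[-0.22,-0.34,0,0,0,0],[-0.22,-0.34,0,0,0,0],[-0.22,-0.34,0,0,0,0],[-0.22,-0.34,0,0,0,0],[-0.22,-0.34,0,0,0,0],[-0.22,-0.34,0,0,0,0],[-0.22,-0.32,0,0,0,0],[0,0,0,0,0,0]]]'

```text
time: 34.95
tcp_pos: [0.4762, 0.1497, 0.1505]
tool_rot: [[0.09, 0.996, 0.0], [0.996, -0.09, -0.0], [-0.0, 0.0, -1.0]]
contact_force: [-0.0, -0.4, 0.8]
grip_width: 0.157
grasp_force: 15.0
```

Run:
```python
from m import *
s=sense();print(s['tcp_pos'],s['tool_rot'],s['joint_pos'],s['grip_width'])
snap('wrist','wrist12');snap('top','top12');img,K,P=load('wrist12')
# lid corners as expected
yc=np.array([.092,.996,0]);xc=np.array([.996,-.092,0]);B=np.array([.4775,.151,.05])
print([np.round(proj(K,P,B+a*.04*xc+b*.055*yc),1).tolist() for a,b in((-1,-1),(-1,1),(1,1),(1,-1))])
k,c=mask(img,(0,60,10),(16,255,110),(120,100,430,290)); r=cv2.boundingRect(c); print(r,cv2.contourArea(c))
q=cv2.approxPolyDP(cv2.convexHull(c),5,True)[:,0].astype(float); print(q.tolist()); print([np.round(ray(K,P,*p,.05)[:2],4).tolist() for p in q])
```

```text
[0.47617956 0.14974416 0.15050588] [[ 8.98529099e-02  9.95955034e-01  1.54546123e-04]
 [ 9.95955042e-01 -8.98528944e-02 -1.04619070e-04]
 [-9.03094733e-05  1.63321319e-04 -9.99999983e-01]] [ 1.91135483e-01 -2.04632200e-03  1.60045031e+00 -1.32124417e-04
  1.54305681e+00  2.81113388e-01] 0.15669989644773055
[[236.1, 267.5], [231.8, 151.6], [324.4, 151.8], [319.1, 267.6]]
(232, 148, 91, 135) 7205.5
[[315.0, 148.0], [322.0, 153.0], [321.0, 264.0], [264.0, 282.0], [239.0, 259.0], [232.0, 155.0]]
[[0.5145, 0.206], [0.5203, 0.2013], [0.5143, 0.0962], [0.4578, 0.0819], [0.4365, 0.1085], [0.4426, 0.2066]]
```

The lid edges match the prediction to within 2 px, so I can lower onto it.

servo_tool --rows '[[[0.02,0.02,0.3,0,0,0],[0,0,0.3,0,0,0],[0,0,0.3,0,0,0],[0,0,0.3,0,0,0],[0,0,0.2,0,0,0],[0,0,0.12,0,0,0],[0,0,0.08,0,0,0],[0,0,0.03,0,0,0],[0,0,0,0,0,0],[0,0,0,0,0,0]]]'

```text
time: 36.05
tcp_pos: [0.4791, 0.1514, 0.0691]
tool_rot: [[0.091, 0.996, 0.001], [0.996, -0.091, 0.0], [0.0, 0.001, -1.0]]
contact_force: [0.9, 0.7, -0.7]
grip_width: 0.157
grasp_force: 15.0
```

servo_tool --rows '[[[0,0,0.02,0,0,0],[0,0,0,0,0,0],[0,0,0,0,0,0],[0,0,0,0,0,0],[0,0,0,0,0,0],[0,0,0,0,0,0],[0,0,0,0,0,0],[0,0,0,0,0,0],[0,0,0,0,0,0],[0,0,0,0,0,0]]]'

```text
time: 37.05
tcp_pos: [0.4789, 0.1514, 0.0679]
tool_rot: [[0.091, 0.996, 0.001], [0.996, -0.091, 0.0], [0.0, 0.001, -1.0]]
contact_force: [0.8, -0.1, 4.2]
grip_width: 0.161
grasp_force: 15.0
```

servo_tool --rows '[[[0,0,0,0,0,0],[0,0,0,0,0,0],[0,0,0,0,0,0],[0,0,0,0,0,0],[0,0,0,0,0,0],[0,0,0,0,0,0],[0,0,0,0,0,0],[0,0,-0.2,0,0,0],[0,0,-0.5,0,0,0],[0,0,-0.7,0,0,0]]]' --gripper 0.6

```text
time: 38.05
tcp_pos: [0.4773, 0.151, 0.1369]
tool_rot: [[0.091, 0.996, -0.004], [0.996, -0.091, -0.001], [-0.001, -0.004, -1.0]]
contact_force: [0.2, -0.3, 0.1]
grip_width: 0.601
grasp_force: 0.0
```

servo_tool --rows '[[[0,0,-0.8,0,0,0],[0,0,-0.8,0,0,0],[0,0,-0.4,0,0,0],[0.3,-0.7,0,0,0,0],[0.3,-0.7,0,0,0,0],[0.3,-0.6,0,0,0,0],[0.4,0,0,0,0,0],[0.4,0,0,0,0,0],[0.4,0,0,0,0,0],[0,0,0,0,0,0]]]'

```text
time: 39.05
tcp_pos: [0.3884, 0.2665, 0.2381]
tool_rot: [[0.088, 0.996, 0.001], [0.996, -0.088, 0.001], [0.001, 0.0, -1.0]]
contact_force: [-0.2, -0.2, -0.9]
grip_width: 0.599
grasp_force: 0.0
```

Run:
```python
from m import *
for v in('top','scene','wrist'): snap(v,v+'F')
print(sense()['tcp_pos'])
C=np.array([.4465,-.1865]);B=np.array([.4775,.151]);yc=(B-C)/np.linalg.norm(B-C);xc=np.array([yc[1],-yc[0]])
def rep(n,X): d=np.array(X)[:2]-C; print(n,np.round(X[:2],4),'coaster frame',np.round([d@xc,d@yc],4))
for v,rt,rd,rc,rp in(('topF',(265,225,320,268),(265,190,320,232),(195,220,240,258),(325,165,365,200)),('sceneF',None,None,(290,205,380,290),None)):
    img,K,P=load(v)
    px=lambda X:np.round(proj(K,P,X),1)
    print(v,'expect tin',px([.462,-.018,.085]),'doll',px([.536,-.025,.075]),'clip',px([.478,.151,.065]),'rim',px([.4465,-.1865,.15]))
    h=cv2.cvtColor(img,cv2.COLOR_RGB2HSV)
    if rt:
        k,c=mask(img,(0,0,110),(180,45,255),rt); o,r=cv2.minEnclosingCircle(c); rep('tin',ray(K,P,*o,.085)); print(o,r)
        k,c=mask(img,(65,80,30),(90,255,255),rp); o,r=cv2.minEnclosingCircle(c); rep('pot',ray(K,P,*o,.052))
        x0,y0,x1,y1=rd; d=cv2.inRange(h,(0,0,0),(180,255,45))[y0:y1,x0:x1]; q=np.argwhere(d)
        if len(q): m=q.mean(0)[::-1]+(x0,y0); print('hair px',m,len(q),np.ptp(q,axis=0)); rep('doll hair',ray(K,P,*m,.08))
        k,c=mask(img,(114,120,30),(130,255,255),(320,225,390,275)); print('vase bb',cv2.boundingRect(c)); b=mask(img,(114,120,120),(130,255,255),(320,225,390,275))[1]; o,r=cv2.minEnclosingCircle(b); print('vase foot?',o,r); rep('vase foot',ray(K,P,*o,.012))
    x0,y0,x1,y1=rc
    sel=(cv2.inRange(h,(2,190,110),(16,255,255))|cv2.inRange(h,(0,0,90),(180,70,255)))[y0:y1,x0:x1]
    q=np.argwhere(sel)[:,::-1].astype(np.float32)+(x0,y0); 
    if len(q)>4: r=cv2.minAreaRect(q.astype(np.float32)); b=np.array([ray(K,P,*p,.062)[:2] for p in cv2.boxPoints(r)]); e=[b[1]-b[0],b[2]-b[1]]; l=max(e,key=np.linalg.norm); print('clip n',len(q),'c',ray(K,P,*r[0],.062)[:2],'sz',[np.linalg.norm(t).round(4) for t in e],'ang off row',np.degrees(np.arctan2(l@xc,l@yc)))
```

```text
[0.38857038 0.26440512 0.23789606]
topF expect tin [282.3 242. ] doll [284.6 213.6] clip [215.8 237.5] rim [355.2 244.4]
tin [ 0.4628 -0.0163] coaster frame [0.0006 0.1709]
(281.6614074707031, 241.74803161621094) 9.888710021972656
pot [ 0.6265 -0.1865] coaster frame [0.1793 0.0165]
hair px [284.3875 211.35  ] 80 [ 9 10]
doll hair [ 0.5409 -0.0245] coaster frame [0.0792 0.1699]
vase bb (335, 237, 26, 24)
vase foot? (345.1666564941406, 250.5) 9.180402755737305
vase foot [ 0.4461 -0.1862] coaster frame [-0.0004  0.0003]
clip n 138 c [0.47713489 0.15319004] sz [np.float64(0.0158), np.float64(0.0724)] ang off row 179.71451489388798
sceneF expect tin [299.1 167.7] doll [266.1 182.4] clip [337.4 237.8] rim [265.6  91.8]
clip n 226 c [0.47777523 0.15434128] sz [np.float64(0.0167), np.float64(0.0768)] ang off row 0.6042148825937849
```

Everything checks out in the numbers:
- **Tin:** (0.001, 0.171) m in the coaster frame.
- **Doll:** about 78 mm behind the tin.
- **Vase:** within 1 mm of the coaster centre.
- **Clipper:** about 3 mm off the lid centre, under 1° off its long side.
- **Pot:** not moved.

I'm handing the job in.

```bash
python3 -c "
from bench import arm
print(arm.finish_job())"
```

```text
the job is handed in; nothing more can be done
None
```

The job is handed in: camera measurements just before put the tin, vase, doll and clipper within tolerance and the pot unmoved, but the interface returned no verdict.

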